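# Sweep lens cells through the gate into the storage slot

### The job

With the fingertips, sweep the three loose black lens cells in the white and blue tray one at a time through the narrow gate (red line) into the yellow-floored slot, until all three lie flat and wholly past the red line. They are delicate: push gently, do not grip, lift or tip them, and leave the two small posts and the yellow pot where they stand.

Things in the scene. Friction and masses are not known exactly. Their poses are not given: they have to be found in the camera images.
- tray: Sorting tray fixed to the table. White floor plate, its top 6 mm above the table; blue walls 6 mm thick, 12 mm high above that floor. Origin: middle of the gate, at table height. x runs through the gate into the slot, z up, y left. Wide part: inner faces of the side walls at y = +-85 mm, rear wall at x = -175 mm; from x = -55 mm slanting walls narrow to the gate, y = +-19 mm at x = 0.
- gate (a point): Middle of the red gate line, on the tray floor (6 mm above the table); axes as the tray's. The gate is 38 mm wide.
- slot_end (a point): Middle of the closed far end of the yellow-floored slot, on its floor, 110 mm past the gate line along the tray's x. The slot is straight, level with the tray floor, 38 mm wide; it holds the three cells in single file, each new one pushing the others on. Plain plate without walls flanks it.
- lens_a: One of three identical round lens cells: black ring, pale blue glass on top, 30 mm diameter, 12 mm high, about 30 g, lying loose and flat on the wide part of the tray, 60 to 110 mm before the gate line and about 42 mm apart across the tray. Origin: centre of its underside; z up. It slides when pushed and stops with the push.
- lens_b: One of three identical round lens cells: black ring, pale blue glass on top, 30 mm diameter, 12 mm high, about 30 g, lying loose and flat on the wide part of the tray, 60 to 110 mm before the gate line and about 42 mm apart across the tray. Origin: centre of its underside; z up. It slides when pushed and stops with the push.
- lens_c: One of three identical round lens cells: black ring, pale blue glass on top, 30 mm diameter, 12 mm high, about 30 g, lying loose and flat on the wide part of the tray, 60 to 110 mm before the gate line and about 42 mm apart across the tray. Origin: centre of its underside; z up. It slides when pushed and stops with the push.
- post: Bystander: steel optical post, 12.7 mm diameter, 40 mm high, with a dark foot of 22 mm diameter, standing loose on the white plate beside the slot, on the tray's +y side. Origin: centre of its underside.
- knob_post: Bystander: brass turned post, 22 mm diameter at the foot, 34 mm high, standing loose on the white plate beside the slot, on the tray's -y side. Origin: centre of its underside.
- pot: Bystander: yellow waste pot with a red lid, 66 mm diameter, 68 mm high, standing loose on the table beyond the slot's closed end. Origin: centre of its underside.
Things that resemble listed ones, but are neither listed nor needed, are in the scene too. Leave any brown or green look-alike of the lens_a alone. What is shaped like the lens_b but green is not meant.

How it is judged:
By the outcome, as a careful person would: the job done as asked, in the order asked, and still so for the second after the job is handed in, with the robot touching nothing.
It also fails if it takes over 58 s, if anything falls off the work surface, if the arm or the gripper's body presses on something with over 40 N, if the wrist force passes 120 N, or if a joint passes its speed limit or range.

### The arm

A 6-joint arm with a two-finger parallel gripper is mounted at the origin on the work surface. World frame = base frame: x ahead of the robot, y to its left, z up, the work surface at z = 0. Lengths are in m, angles in rad, forces in N, time in s.
With the tool pointing down it reaches from about 0.375 to 0.9 m from the base axis. Payload 3.1 kg.
Tool frame: the origin (TCP) lies between the finger pads; the fingertips stand manip.finger_overhang ahead of it and the grasp point (between the pads) lies 5 mm behind it (manip.finger_overhang is the distance from the TCP to the fingertips, in m); z points along the fingers, y is the line along which they close (so a half turn about z gives the same grasp; the last joint's range is limited). The gripper opens to 85 mm and grips with 20 to 120 N. Pads are 22 mm wide; open, the fingers measure 114 mm over their backs; the gripper's body (76 mm by 85 mm) begins 54 mm behind the grasp point. The pads swing forward as they close: fully open they stand 13 mm farther back than shut.
Start: joints at [1.123, 0.527, 1.433, -0, 1.181, -0.178], TCP at [0.167, 0.602, 0.245] pointing down, gripper open.
Joint ranges: [-3.08, 3.08], [-0.75, 2.2], [0.22, 2.44], [-1.43, 4.57], [0, 2.65], [-2.85, 2.85]. Speed limits (rad/s): [2.79, 2.79, 3.14, 3.14, 3.14, 3.14].

### API

Orientations are given as a unit quaternion [x, y, z, w].
In Python, from station import manip gives the robot as it stands.
- The arm moves only by the tool drive_tool, never from a script. Its argument "plan" is a list of rows, each a list of 7 numbers: the shift along the tool's x, y, z in m, then the turn, a rotation vector about the tool's x, y, z in degrees, then the opening, from -1 (shut) to 1 (fully open). In form: [[x, y, z, wx, wy, wz, gripper], ...]. A call has 1 to 10 rows; each row shifts and turns the commanded pose from where the row before left it, along the tool's axes as they then stand; what a row does not reach is not made up. A row lasts 1/10 s, in which the tool goes at most 50 mm and 8.59 degrees, less where a joint would pass 70% of its speed; a pose out of reach is approached as far as the arm can. A call is refused whole if a number of a shift passes 0.05 or a number of a turn 8.59, either way. A call with a gripper value outside its range is refused whole. The fingers move at their own pace and stop on an object; "newtons" is the grip in N (left out, the last holds). Time passes only in rows, so rows that do not move let the fingers close. It gives the time, the measured TCP pose, the force, the opening and the grip force at its end, in the units of the state.
- manip.sense(): the state, without advancing time (a new reading comes with each control period).
- manip.snapshot(name): name is "side" or "top" or "wrist"; returns a dict with "image" (480x640x3 uint8, red, green, blue), "z_map" (480x640 float32, m along the optical axis (not along the pixel's ray), 0 where there is no reading), "fov_y" (degrees; the focal length in pixels is half the picture's height over the tangent of half this angle, whatever the lens; pixels are square), "cx", "cy" (the principal point, pixels), "extrinsics" (4x4, takes a point from camera to world coordinates); the wrist camera has in their place "mount" (4x4, takes a point from camera to tool coordinates, whose origin is the TCP and whose axes are the flange's). Camera axes: x right, y up, looking along -z (the intrinsics and any distortion apply to the point x, -y, -z); pixel columns grow to the right and rows downward; lengths in m; the calibration is good to about 2 mm. A picture is of the moment at which its call begins: read the wrist's pose just before it.
- manip.sign_off(): hands the job in; it is judged then, once.
The state is a dict: "t": time; "q": joint angles; "qd": joint speeds; "tau": joint torques, N m; "tcp_pos": TCP position; "tool_rot": TCP orientation; "force": force on the tool from outside, world axes, zero at the start; "ft_torque": the same for the moment, N m; "finger_gap": opening from 0.0 (shut) to 1.0 (fully open); "gripper_force": force on a finger pad.
Only numpy, scipy, OpenCV 4.12 (cv2) and the standard library are available. Lean on these libraries where they do the work, as an engineer would, in place of code of your own. Each camera call takes 0.05 s, during which the arm holds its last target. There are 200 camera calls.

## Working session

There is one attempt and no reset: what is moved stays moved. The work goes in short steps, Python scripts to look and compute and a tool call to move; the robot and the scene stay as the last step left them, time stands still between calls to the robot, and variables do not carry over. Pictures are saved under pics/ and viewed, at most 10 in all, crops included, and the job is handed in when it is done.

Besides the shell and the picture viewer there is one more tool, called after "Request:" as a command line: name --pt "numbers of a row" for each row, then --argument value for the rest. drive_tool: Moves the arm, as the interface text tells. Its arguments: {"type":"object","properties":{"plan":{"type":"array"},"newtons":{"type":"number"}},"required":["plan"]}

```bash
mkdir -p pics
cat > h.py <<'E'
from station import manip
import numpy as np, cv2
def snap(n,f):
    s=manip.snapshot(n); cv2.imwrite('pics/'+f,s['image'][:,:,::-1]); np.save('pics/'+f+'.npy',s,allow_pickle=True); return s
def load(f): return np.load('pics/'+f+'.npy',allow_pickle=True).item()
def world(s,u,v,z=None):
    f=240/np.tan(np.radians(s['fov_y']/2)); E=s['extrinsics']
    d=np.array([(u-s['cx'])/f,-(v-s['cy'])/f,-1.])
    if z is None: k=s['z_map'][int(round(v)),int(round(u))]
    else:
        dw=E[:3,:3]@d; k=(z-E[2,3])/dw[2]
    return (E@np.r_[d*k,1])[:3]
E
python3 - <<'E'
from h import *
for n in('top','side'):
    s=snap(n,n+'0.png'); print({k:v for k,v in s.items() if k not in('image','z_map')})
print(manip.sense(), manip.finger_overhang)
E
```

```text
{'fov_y': 46.45218795429486, 'cx': 315.76248299124063, 'cy': 246.6939628924375, 'extrinsics': array([[ 0.02831804,  0.98371067, -0.17751451,  0.35393161],
       [-0.99956737,  0.02927889,  0.00279509,  0.08858421],
       [ 0.00794698,  0.17735856,  0.98411421,  0.81867524],
       [ 0.        ,  0.        ,  0.        ,  1.        ]])}
{'fov_y': 48.556772257687555, 'cx': 319.50410328019774, 'cy': 245.17809273065288, 'extrinsics': array([[ 0.73627926,  0.33206798, -0.58959622,  0.03233142],
       [-0.67629656,  0.39035686, -0.62469552, -0.40733189],
       [ 0.02271155,  0.85869225,  0.51198809,  0.43007805],
       [ 0.        ,  0.        ,  0.        ,  1.        ]])}
{'t': 0.1, 'q': array([ 1.12255398e+00,  5.28396140e-01,  1.43379571e+00, -1.48160652e-05,
        1.18141186e+00, -1.78492778e-01]), 'qd': array([-0.00149928, -0.00389359, -0.00305702,  0.00047333, -0.00132285,
        0.00096507]), 'tau': array([ 3.77062233e-04, -4.43306744e+01, -1.78587145e+01, -2.56839767e-04,
        3.93426410e-03, -6.78016150e-06]), 'tcp_pos': array([0.16624914, 0.60182802, 0.24441051]), 'tool_rot': array([ 1.34463374e-01,  9.90918054e-01, -9.58671619e-04, -3.03451040e-04]), 'force': array([ 0.17958892,  0.64118953, -0.06915014]), 'ft_torque': array([-0.01406899, -0.00787104,  0.05374334]), 'gripper_force': 0.0, 'finger_gap': 1.0019886120087957} 0.014
```

View pics/top0.png

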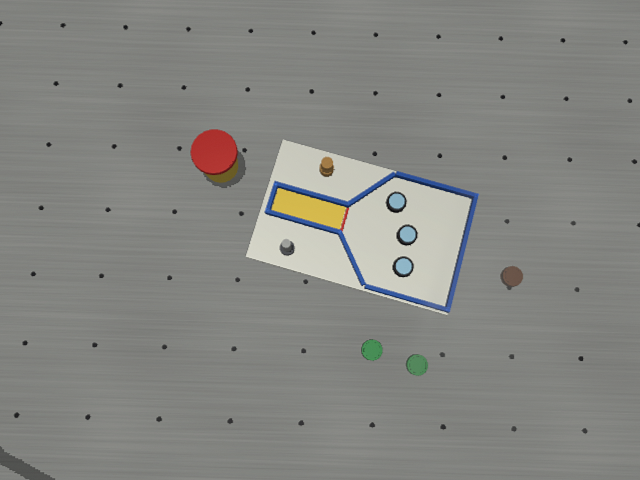

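The top view shows the tray. Three black-ringed, pale blue cells lie at about (397,202), (407,235) and (403,267), the gate at (345,218), the brass post at (327,166), the steel post at (287,246) and the pot at (214,152). The look-alikes are green at (372,350) and (417,365), and brown at (512,276). All of them are outside the tray, so only the three blue-topped cells fit. Next I'll measure and confirm in a crop.

```bash
cat >> h.py <<'E'
def blobs(s,lo,hi,box,amin=20):
    hsv=cv2.cvtColor(s['image'],cv2.COLOR_RGB2HSV); m=cv2.inRange(hsv,np.array(lo),np.array(hi))
    k=np.zeros_like(m); x0,y0,x1,y1=box; k[y0:y1,x0:x1]=m[y0:y1,x0:x1]
    n,l,st,c=cv2.connectedComponentsWithStats(k)
    return [(c[i],st[i,4],l==i) for i in range(1,n) if st[i,4]>=amin]
E
python3 - <<'E'
from h import *
s=load('top0.png')
im=s['image'][130:330,180:500,::-1]; cv2.imwrite('pics/c0.png',cv2.resize(im,None,fx=2.5,fy=2.5,interpolation=cv2.INTER_CUBIC))
b=(240,140,480,315)
for c,a,m in blobs(s,(90,30,120),(115,140,255),b): print('lens',c,a,world(s,*c,z=.018),world(s,*c))
hsv=cv2.cvtColor(s['image'],cv2.COLOR_RGB2HSV)
for c,a,m in blobs(s,(18,120,120),(32,255,255),b,300):
    r=cv2.minAreaRect(np.argwhere(m)[:,::-1].astype(np.float32)); P=np.array([world(s,*p,z=.006) for p in cv2.boxPoints(r)]); print('slot',c,a,P,np.linalg.norm(P-np.roll(P,1,0),axis=1), world(s,*c))
for lo,hi in(((0,120,100),(8,255,255)),((172,120,100),(180,255,255))):
  for c,a,m in blobs(s,lo,hi,(330,190,360,245),3): print('red',c,a,world(s,*c,z=.006))
for c,a,m in blobs(s,(100,150,60),(125,255,255),b,300):
    r=cv2.minAreaRect(np.argwhere(m)[:,::-1].astype(np.float32)); P=np.array([world(s,*p,z=.018) for p in cv2.boxPoints(r)]);print('wall',a,P,np.linalg.norm(P-np.roll(P,1,0),axis=1))
E
```

```text
lens [339.18085106 187.48404255] 188 [0.58861384 0.05410876 0.018     ] [0.59222311 0.05357855 0.00568611]
lens [453.5        186.45238095] 42 [ 0.59541067 -0.11578945  0.018     ] [ 0.60117229 -0.12066575 -0.00110389]
lens [396.39153439 200.7037037 ] 189 [ 0.57096424 -0.03088773  0.018     ] [ 0.57108955 -0.03095671  0.01753771]
lens [407.22680412 233.90206186] 194 [ 0.52134292 -0.04688558  0.018     ] [ 0.52106859 -0.04666359  0.01931203]
lens [403.32  265.765] 200 [ 0.47408565 -0.04119084  0.018     ] [ 0.47393961 -0.0410331   0.01897319]
lens [457.  279.5] 28 [ 0.45635373 -0.11869972  0.018     ] [ 0.45838165 -0.12280387  0.00214693]
lens [415.13571429 298.75      ] 140 [ 0.42683619 -0.05816008  0.018     ] [ 0.42679996 -0.05808717  0.01839783]
slot [308.2574813  207.91957606] 1604 [[0.55577471 0.15493306 0.006     ]
 [0.58975784 0.14700966 0.006     ]
 [0.56271599 0.04389671 0.006     ]
 [0.52910732 0.05251592 0.006     ]] [0.10583204 0.03489461 0.10659991 0.0346963 ] [0.5587875  0.09914579 0.00712017]
red [344.35294118 218.41176471] 51 [0.5446149  0.04488441 0.006     ]
wall 2154 [[ 0.48089756  0.17793675  0.018     ]
 [ 0.66057102  0.13732835  0.018     ]
 [ 0.58440258 -0.15516299  0.018     ]
 [ 0.41019021 -0.10418995  0.018     ]] [0.29085221 0.18420531 0.30224628 0.1815164 ]
```

View pics/c0.png

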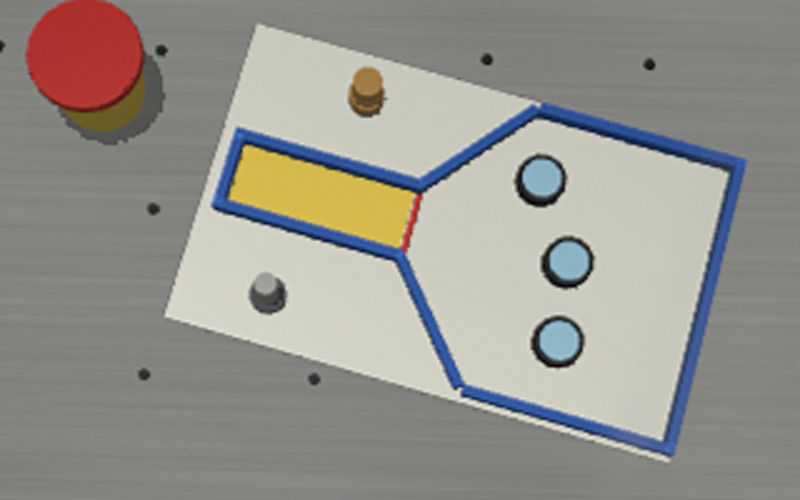

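The crop confirms three black-ringed, blue-topped cells inside the tray, with no look-alikes among them. In tray coordinates they sit near (-67,-45), (-95,0) and (-101,+46) mm, which matches the description. I'll shut the fingers and turn tool x along the tray's x.

Request:
drive_tool --pt "0 0 0 0 0 8.5 -1" --pt "0 0 0 0 0 8.5 -1" --pt "0 0 0 0 0 8.5 -1" --pt "0 0 0 0 0 8.5 -1" --pt "0 0 0 0 0 8.5 -1" --pt "0 0 0 0 0 8.5 -1" --pt "0 0 0 0 0 8.5 -1" --pt "0 0 0 0 0 8.5 -1" --pt "0 0 0 0 0 8.5 -1" --pt "0 0 0 0 0 8.5 -1" --newtons 20

```text
t: 1.1
tcp_pos: [0.1664, 0.602, 0.2447]
tool_rot: [0.771, 0.637, -0.001, 0.0]
force: [-0.3, 0.1, -0.1]
finger_gap: 0.002
gripper_force: 0.0
```

```bash
cat >> h.py <<'E'
from scipy.spatial.transform import Rotation as R
A=np.radians(75.4); G=np.array([.5446,.0449]); TX=np.array([np.cos(A),np.sin(A)]); TY=np.array([-TX[1],TX[0]])
def tray(p): d=np.array(p[:2])-G; return np.array([d@TX,d@TY])*1000
def state():
    s=manip.sense(); M=R.from_quat(s['tool_rot']).as_matrix(); yaw=np.degrees(np.arctan2(M[1,0],M[0,0])-A)
    print('t',round(s['t'],2),'tray',tray(s['tcp_pos']).round(1),'z',s['tcp_pos'][2].round(4),'yaw',yaw.round(1),'tilt',M[:,2].round(3),'F',s['force'].round(1),'gap',round(s['finger_gap'],3)); return s,M,yaw
def go(x,y,z,yaw=None):
    "remaining shift in tool axes (mm) to tray x,y (mm), TCP z (m)"
    s,M,w=state(); t=np.r_[G+(x*TX+y*TY)/1000,z]
    print('->',(x,y,z,yaw),'shift mm',(M.T@(t-s['tcp_pos'])*1000).round(1),'' if yaw is None else 'wz %.1f'%(w-yaw))
E
python3 -c "
from h import *
go(-130,0,.1,0)"
```

```text
t 1.1 tray [443.7 506.4] z 0.2447 yaw 3.8 tilt [-0.001 -0.001 -1.   ] F [-0.3  0.1 -0.1] gap 0.002
-> (-130, 0, 0.1, 0) shift mm [-605.8  467.4  145.4] wz 3.8
```

Request:
drive_tool --pt "-0.03 0.023 0 0 0 0 -1" --pt "-0.03 0.023 0 0 0 0 -1" --pt "-0.03 0.023 0 0 0 0 -1" --pt "-0.03 0.023 0 0 0 0 -1" --pt "-0.03 0.023 0 0 0 0 -1" --pt "-0.03 0.023 0 0 0 0 -1" --pt "-0.03 0.023 0 0 0 0 -1" --pt "-0.03 0.023 0 0 0 0 -1" --pt "-0.03 0.023 0 0 0 0 -1" --pt "-0.03 0.023 0 0 0 0 -1"

```text
t: 2.1
tcp_pos: [0.3385, 0.2641, 0.2452]
tool_rot: [0.769, 0.64, -0.0, -0.0]
force: [-0.1, 0.9, -0.5]
finger_gap: -0.0
gripper_force: 0.0
```

Request:
drive_tool --pt "-0.03 0.023 0 0 0 0 -1" --pt "-0.03 0.023 0 0 0 0 -1" --pt "-0.03 0.023 0 0 0 0 -1" --pt "-0.03 0.023 0 0 0 0 -1" --pt "-0.03 0.023 0 0 0 0 -1" --pt "-0.03 0.023 0.02 0 0 0 -1" --pt "-0.03 0.023 0.03 0 0 0 -1" --pt "-0.03 0.023 0.03 0 0 0 -1" --pt "-0.03 0.023 0.03 0 0 3.8 -1" --pt "0 0 0 0 0 0 -1"

```text
t: 3.1
tcp_pos: [0.4939, -0.0411, 0.1315]
tool_rot: [0.791, 0.612, -0.001, -0.001]
force: [-0.5, 0.2, 1.0]
finger_gap: -0.0
gripper_force: 0.0
```

```bash
python3 -c "
from h import *
go(-131,0,.024,0)
s=snap('wrist','w1.png'); print(s['mount'])"
```

```text
t 3.1 tray [-96.   27.4] z 0.1315 yaw 0.0 tilt [-0.004  0.    -1.   ] F [-0.5  0.2  1. ] gap -0.0
-> (-131, 0, 0.024, 0) shift mm [-34.9  27.8 107.4] wz 0.0
[[-6.18333455e-04  9.59317410e-01  2.82329108e-01  7.18579848e-02]
 [ 9.99999615e-01  4.17326797e-04  7.72093095e-04 -7.44821668e-04]
 [ 6.22858845e-04  2.82329477e-01 -9.59317298e-01 -1.28739379e-01]
 [ 0.00000000e+00  0.00000000e+00  0.00000000e+00  1.00000000e+00]]
```

View pics/w1.png

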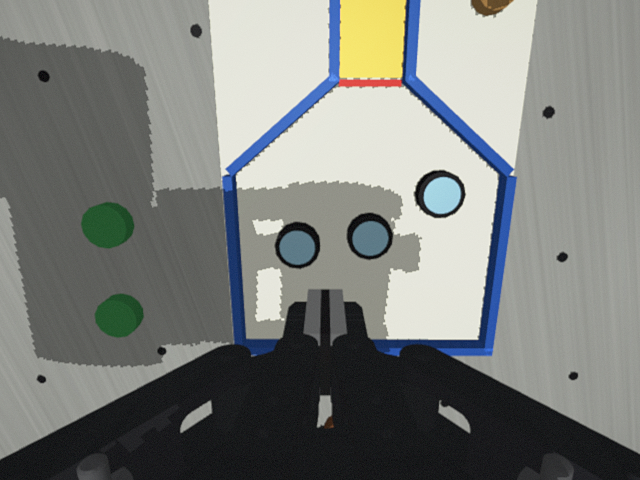

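The wrist view shows the three cells at (440,194), (370,236) and (298,245), and the red gate at (371,83). The slot runs straight up the picture, so the yaw is right. I'll check positions with this camera.

```bash
cat >> h.py <<'E'
def wrist(f):
    st,M,w=state(); s=snap('wrist',f); T=np.eye(4); T[:3,:3]=M; T[:3,3]=st['tcp_pos']; s['extrinsics']=T@s['mount']; return s
def look(f):
    s=wrist(f); hsv=cv2.cvtColor(s['image'],cv2.COLOR_RGB2HSV)
    k=(0,0,640,480)
    for c,a,m in blobs(s,(88,25,60),(108,130,255),k,250):
        p=world(s,*c,z=.018); q=tray(p)
        r=cv2.minAreaRect(np.argwhere(m)[:,::-1].astype(np.float32))[1]
        if abs(q[1])<90 and min(r)>.6*max(r): print('lens px',c.round(),a,'tray',q.round(1))
    for c,a,m in blobs(s,(0,150,120),(6,255,255),k,80): print('red',c.round(),a,tray(world(s,*c,z=.006)).round(1))
E
python3 -c "
from h import *
look('w2.png')"
```

```text
t 3.15 tray [-94.4  29.2] z 0.133 yaw 0.1 tilt [-0.004  0.001 -1.   ] F [-0.4 -0.6  0.3] gap 0.0
lens px [444. 197.] 1153 tray [-66.8 -44.4]
lens px [372. 240.] 996 tray [-94.9  -0.4]
lens px [300. 249.] 974 tray [-101.1   47. ]
red [373.  86.] 331 [-0.1  1.6]
```

Request:
drive_tool --pt "-0.018 0.015 0.0 0 0 0 -1" --pt "-0.018 0.014 0.0 0 0 0 -1" --pt "0 0 0.03 0 0 0 -1" --pt "0 0 0.03 0 0 0 -1" --pt "0 0 0.025 0 0 0 -1" --pt "0 0 0.012 0 0 0 -1" --pt "0 0 0.008 0 0 0 -1" --pt "0 0 0.002 0 0 0 -1" --pt "0 0 0 0 0 0 -1"

```text
t: 4.1
tcp_pos: [0.5125, -0.0793, 0.0291]
tool_rot: [0.789, 0.614, 0.0, 0.001]
force: [-0.5, 0.1, -0.2]
finger_gap: -0.0
gripper_force: 0.0
```

```bash
python3 -c "
from h import *
go(-15,0,.024,0)
look('w3.png')"
```

```text
t 4.1 tray [-128.3   -0.3] z 0.0291 yaw 0.4 tilt [ 0.001 -0.    -1.   ] F [-0.5  0.1 -0.2] gap -0.0
-> (-15, 0, 0.024, 0) shift mm [113.3   0.4   5.1] wz 0.4
t 4.1 tray [-128.3   -0.3] z 0.0291 yaw 0.4 tilt [ 0.001 -0.    -1.   ] F [-0.5  0.1 -0.2] gap -0.0
lens px [454. 155.] 3635 tray [-66.6 -44.5]
lens px [328. 231.] 3020 tray [-94.6  -0.5]
lens px [202. 247.] 2910 tray [-101.   47.]
```

View pics/w3.png

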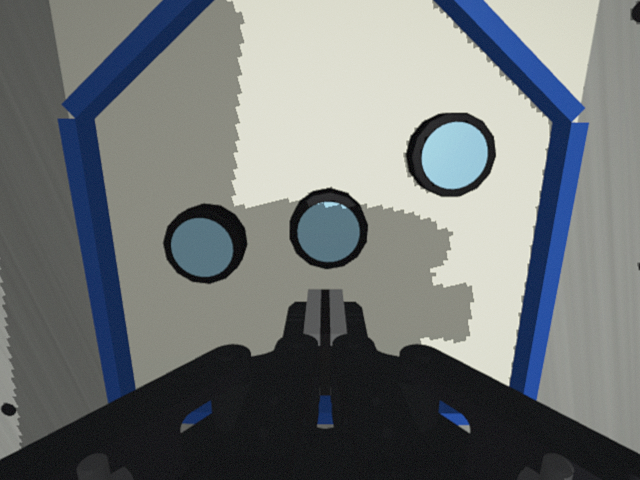

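The cell is at (328,231), directly ahead of the fingers. I'll lower 5 mm and push it straight.

Request:
drive_tool --pt "0 0 0.003 0 0 0 -1" --pt "0 0 0.002 0 0 0.4 -1" --pt "0.005 0 0 0 0 0 -1" --pt "0.005 0 0 0 0 0 -1" --pt "0.005 0 0 0 0 0 -1" --pt "0.005 0 0 0 0 0 -1" --pt "0.006 0 0 0 0 0 -1" --pt "0.006 0 0 0 0 0 -1" --pt "0.006 0 0 0 0 0 -1" --pt "0.006 0 0 0 0 0 -1"

```text
t: 5.15
tcp_pos: [0.5234, -0.0364, 0.0233]
tool_rot: [0.791, 0.611, 0.0, 0.0]
force: [-0.0, -0.2, -0.3]
finger_gap: -0.001
gripper_force: 0.2
```

```bash
python3 -c "
from h import *
go(-5,0,.024,0)
look('w4.png')"
```

```text
t 5.15 tray [-84.    0.1] z 0.0233 yaw -0.0 tilt [ 0. -0. -1.] F [-0.  -0.2 -0.3] gap -0.001
-> (-5, 0, 0.024, 0) shift mm [79.  -0.  -0.7] wz -0.0
t 5.15 tray [-84.    0.1] z 0.0233 yaw -0.0 tilt [ 0. -0. -1.] F [-0.  -0.2 -0.3] gap -0.001
lens px [328. 255.] 3100 tray [-57.8  -0.4]
lens px [448. 278.] 2977 tray [-66.7 -44.6]
red [323.  88.] 1185 [-0.1  1.5]
```

View pics/w4.png

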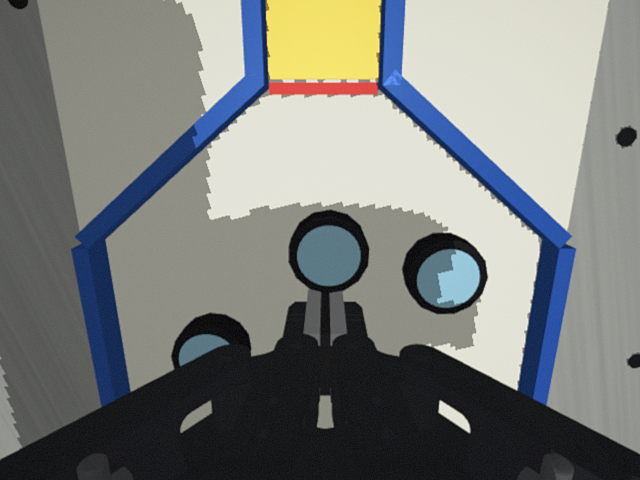

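The cell at (328,255) is in contact and being pushed cleanly. The gate at (323,88) is about 1.5 mm to the left, so I'll continue with a slight drift that way.

Request:
drive_tool --pt "0.006 0 0 0 0 0 -1" --pt "0.006 -0.0005 0 0 0 0 -1" --pt "0.006 0 0 0 0 0 -1" --pt "0.006 -0.0005 0 0 0 0 -1" --pt "0.006 0 0 0 0 0 -1" --pt "0.006 -0.0005 0 0 0 0 -1" --pt "0.006 0 0 0 0 0 -1" --pt "0.006 0 0 0 0 0 -1" --pt "0.005 0 0 0 0 0 -1" --pt "0 0 0 0 0 0 -1"

```text
t: 6.2
tcp_pos: [0.5353, 0.0154, 0.0233]
tool_rot: [0.791, 0.611, 0.0, 0.0]
force: [0.2, 0.0, 0.1]
finger_gap: -0.0
gripper_force: 0.0
```

```bash
python3 -c "
from h import *
go(-5,1.5,.024,0)
look('w5.png')"
```

```text
t 6.2 tray [-30.8   1.6] z 0.0233 yaw -0.0 tilt [ 0.  0. -1.] F [0.2 0.  0.1] gap -0.0
-> (-5, 1.5, 0.024, 0) shift mm [25.8  0.1 -0.7] wz -0.0
t 6.2 tray [-30.8   1.6] z 0.0233 yaw -0.0 tilt [ 0.  0. -1.] F [0.2 0.  0.1] gap -0.0
lens px [331. 254.] 3106 tray [-4.1  0.2]
```

Request:
drive_tool --pt "0.005 0 0 0 0 0 -1" --pt "0.005 0 0 0 0 0 -1" --pt "0.005 0 0 0 0 0 -1" --pt "0.005 0 0 0 0 0 -1" --pt "0.005 0 0 0 0 0 -1" --pt "0 0 0 0 0 0 -1" --pt "-0.01 0 0 0 0 0 -1" --pt "-0.02 0 0 0 0 0 -1" --pt "0 0 -0.03 0 0 0 -1" --pt "0 0 -0.04 0 0 0 -1"

```text
t: 7.25
tcp_pos: [0.5319, 0.0087, 0.0922]
tool_rot: [0.792, 0.61, -0.002, -0.002]
force: [0.7, -1.0, 0.6]
finger_gap: 0.002
gripper_force: 0.0
```

Request:
drive_tool --pt "-0.03 0 0 0 0 0 -1" --pt "-0.03 0 0 0 0 0 -1" --pt "0 0 0 0 0 0 -1" --pt "0 0 0 0 0 0 -1"

```text
t: 7.65
tcp_pos: [0.5183, -0.0492, 0.0933]
tool_rot: [0.792, 0.61, -0.0, -0.0]
force: [0.2, -0.1, -0.2]
finger_gap: 0.001
gripper_force: 0.0
```

```bash
python3 -c "
from h import *
go(-92,-61,.1,32)
look('w6.png')"
```

```text
t 7.65 tray [-97.7   1.8] z 0.0933 yaw -0.2 tilt [-0.  0. -1.] F [ 0.2 -0.1 -0.2] gap 0.001
-> (-92, -61, 0.1, 32) shift mm [ 5.9 62.7 -6.7] wz -32.2
t 7.65 tray [-97.7   1.8] z 0.0933 yaw -0.2 tilt [-0.  0. -1.] F [ 0.2 -0.1 -0.2] gap 0.001
lens px [329.  22.] 2091 tray [20.   0.1]
lens px [414. 204.] 1555 tray [-66.6 -44.5]
lens px [245. 265.] 1335 tray [-101.1   46.9]
red [327.  72.] 540 [-0.1  1.4]
```

View pics/w6.png

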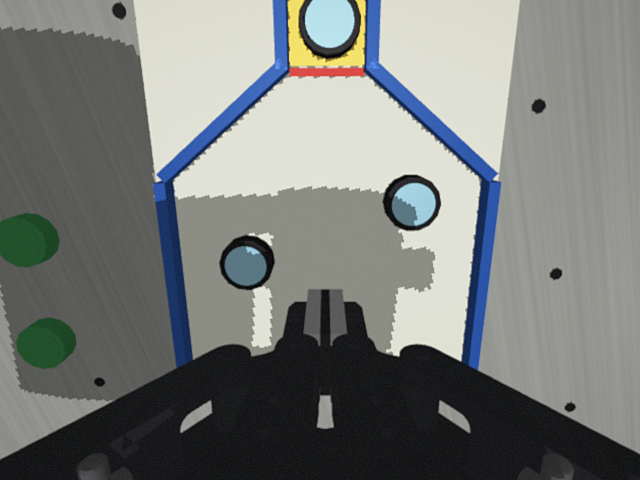

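Cell 1 is at tray x = +20 mm, at (329,22), fully past the red line. Next is the right-hand cell at (414,204): I'll approach it from behind at 32°.

Request:
drive_tool --pt "0.002 0.031 0 0 0 0 -1" --pt "0.003 0.032 0 0 0 0 -1" --pt "0 0 0 0 0 -8 -1" --pt "0 0 0 0 0 -8 -1" --pt "0 0 0 0 0 -8 -1" --pt "0 0 0 0 0 -8 -1" --pt "0 0 0.02 0 0 0 -1" --pt "0 0 0.02 0 0 0 -1" --pt "0 0 0 0 0 0 -1" --pt "0 0 0 0 0 0 -1"

```text
t: 8.7
tcp_pos: [0.5806, -0.0584, 0.0529]
tool_rot: [0.592, 0.806, -0.0, -0.001]
force: [0.6, -0.9, -0.0]
finger_gap: -0.0
gripper_force: 0.0
```

```bash
python3 -c "
from h import *
go(-93,-61,.024,32)
look('w7.png')"
```

```text
t 8.7 tray [-90.9 -60.9] z 0.0529 yaw 32.0 tilt [-0.001  0.    -1.   ] F [ 0.6 -0.9 -0. ] gap -0.0
-> (-93, -61, 0.024, 32) shift mm [-1.8 -1.  28.9] wz 0.0
t 8.7 tray [-90.9 -60.9] z 0.0529 yaw 32.0 tilt [-0.001  0.    -1.   ] F [ 0.6 -0.9 -0. ] gap -0.0
lens px [ 95. 183.] 2440 tray [-101.1   47.1]
lens px [324. 227.] 2222 tray [-66.7 -44.3]
red [315.  27.] 899 [-0.1  1.5]
```

View pics/w7.png

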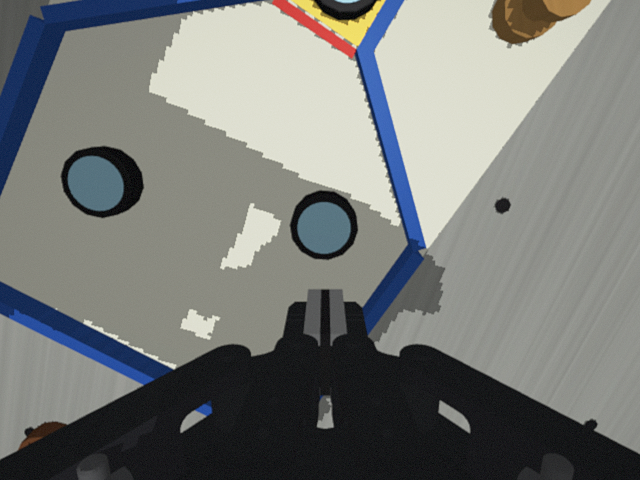

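The cell at (324,227) is straight ahead and the side wall at (380,300) is clear. I'll lower and push about 25 mm.

Request:
drive_tool --pt "-0.002 -0.0005 0.01 0 0 0 -1" --pt "0 0 0.012 0 0 0 -1" --pt "0 0 0.006 0 0 0 -1" --pt "0 0 0 0 0 0 -1" --pt "0.004 0 0 0 0 0 -1" --pt "0.005 0 0 0 0 0 -1" --pt "0.005 0 0 0 0 0 -1" --pt "0.005 0 0 0 0 0 -1" --pt "0.005 0 0 0 0 0 -1" --pt "0.005 0 0 0 0 0 -1"

```text
t: 9.75
tcp_pos: [0.5723, -0.0331, 0.0255]
tool_rot: [0.592, 0.806, 0.0, 0.0]
force: [0.3, 0.1, -0.3]
finger_gap: 0.0
gripper_force: 0.1
```

Request:
drive_tool --pt "0 0 0 0 0 0 -1" --pt "-0.012 0 0 0 0 0 -1" --pt "0 0 -0.02 0 0 0 -1" --pt "0 0 -0.02 0 0 -8 -1" --pt "0 0 0 0 0 -8 -1" --pt "0 0 0 0 0 -8 -1" --pt "0 0 0 0 0 -8 -1" --pt "0 0 0 0 0 -8 -1" --pt "0 0 0 0 0 0 -1" --pt "0 0 0 0 0 0 -1"

```text
t: 10.75
tcp_pos: [0.5763, -0.0459, 0.0654]
tool_rot: [0.283, 0.959, -0.0, 0.0]
force: [0.2, 0.3, -0.5]
finger_gap: -0.004
gripper_force: 0.0
```

```bash
python3 -c "
from h import *
go(-57,-60,.024,72)
look('w8.png')"
```

```text
t 10.75 tray [-79.9 -53.6] z 0.0654 yaw 71.7 tilt [ 0. -0. -1.] F [ 0.2  0.3 -0.5] gap -0.004
-> (-57, -60, 0.024, 72) shift mm [ 1.1 23.7 41.4] wz -0.3
t 10.75 tray [-79.9 -53.6] z 0.0654 yaw 71.7 tilt [ 0. -0. -1.] F [ 0.2  0.3 -0.5] gap -0.004
lens px [202.  83.] 2607 tray [-101.1   47.2]
lens px [511.  99.] 2603 tray [20.9  0.3]
lens px [380. 215.] 2012 tray [-45.5 -30.9]
red [453. 112.] 680 [-0.   2.1]
```

Request:
drive_tool --pt "0.001 0.0255 0 0 0 0 -1" --pt "0 0 0.02 0 0 0 -1" --pt "0 0 0.015 0 0 0 -1" --pt "0 0 0.006 0 0 0 -1" --pt "0 0 0 0 0 0 -1" --pt "0.005 0 0 0 0 0 -1" --pt "0.005 0 0 0 0 0 -1" --pt "0.005 0 0 0 0 0 -1" --pt "0.005 0 0 0 0 0 -1" --pt "0.005 0 0 0 0 0 -1"

```text
t: 11.8
tcp_pos: [0.5675, -0.0093, 0.0247]
tool_rot: [0.281, 0.96, 0.0, 0.0]
force: [-0.1, -0.3, 0.2]
finger_gap: -0.001
gripper_force: 0.2
```

```bash
python3 -c "
from h import *
look('w9.png')"
```

```text
t 11.8 tray [-46.7 -35.8] z 0.0247 yaw 71.9 tilt [ 0. -0. -1.] F [-0.1 -0.3  0.2] gap -0.001
lens px [ 97. 156.] 3795 tray [-101.3   47.2]
lens px [479. 176.] 3726 tray [20.9  0.3]
lens px [324. 254.] 3065 tray [-38.7 -10. ]
red [411. 185.] 948 [-0.1  2.2]
```

Request:
drive_tool --pt "0.005 0 0 0 0 0 -1" --pt "0.004 0 0 0 0 0 -1" --pt "0.002 0 0 0 0 0 -1" --pt "0 0 0 0 0 0 -1" --pt "-0.015 0 0 0 0 0 -1" --pt "0 0 -0.02 0 0 0 -1" --pt "0 0 -0.03 0 0 8 -1" --pt "0 0 0 0 0 8 -1" --pt "0 0 0 0 0 8 -1" --pt "0 0 0 0 0 8 -1"

```text
t: 12.85
tcp_pos: [0.5713, -0.0118, 0.0746]
tool_rot: [0.537, 0.843, 0.0, 0.0]
force: [-0.4, -0.2, 0.2]
finger_gap: 0.001
gripper_force: 0.0
```

Request:
drive_tool --pt "0 0 0 0 0 8 -1" --pt "0 0 0 0 0 8 -1" --pt "0 0 0 0 0 8 -1" --pt "0 0 0 0 0 8 -1" --pt "-0.02 -0.015 0 0 0 8 -1" --pt "-0.02 -0.015 0 0 0 0 -1" --pt "0 0 0 0 0 0 -1" --pt "0 0 0 0 0 0 -1"

```text
t: 13.65
tcp_pos: [0.5347, -0.0457, 0.0744]
tool_rot: [0.792, 0.611, 0.0, 0.0]
force: [0.3, -0.5, -0.3]
finger_gap: -0.001
gripper_force: 0.0
```

```bash
python3 -c "
from h import *
go(-67,1,.024,0)
look('w10.png')"
```

```text
t 13.65 tray [-90.2 -13.2] z 0.0744 yaw -0.1 tilt [ 0.  0. -1.] F [ 0.3 -0.5 -0.3] gap -0.001
-> (-67, 1, 0.024, 0) shift mm [ 23.2 -14.3  50.4] wz -0.1
t 13.65 tray [-90.2 -13.2] z 0.0744 yaw -0.1 tilt [ 0.  0. -1.] F [ 0.3 -0.5 -0.3] gap -0.001
lens px [295.  28.] 2691 tray [20.8  0.1]
lens px [297. 162.] 2095 tray [-35.2   0.5]
lens px [210. 292.] 1516 tray [-101.2   47. ]
red [294.  84.] 645 [0.  1.7]
```

View pics/w10.png

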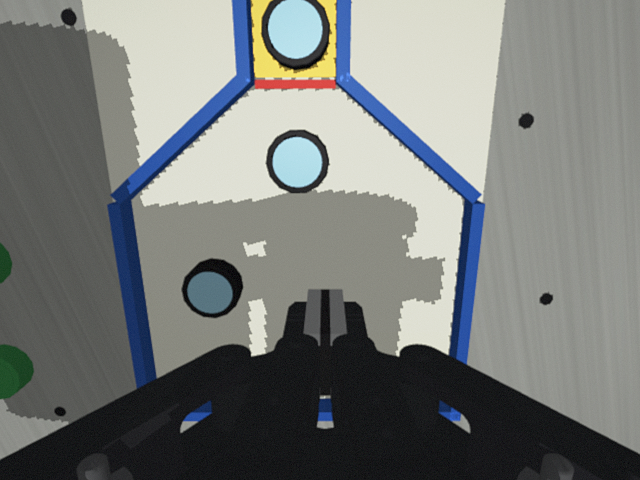

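The second cell at (297,162) sits in line with the gate at (294,84). I'll push it straight in.

Request:
drive_tool --pt "0.023 -0.014 0 0 0 0 -1" --pt "0 0 0.025 0 0 0 -1" --pt "0 0 0.018 0 0 0 -1" --pt "0 0 0.007 0 0 0 -1" --pt "0 0 0 0 0 0 -1" --pt "0.005 0 0 0 0 0 -1" --pt "0.005 0 0 0 0 0 -1" --pt "0.005 0 0 0 0 0 -1" --pt "0.005 0 0 0 0 0 -1" --pt "0.005 0 0 0 0 0 -1"

```text
t: 14.7
tcp_pos: [0.5333, 0.005, 0.0247]
tool_rot: [0.791, 0.611, 0.0, 0.0]
force: [0.0, -1.4, 0.7]
finger_gap: -0.002
gripper_force: 0.2
```

```bash
python3 -c "
from h import *
go(-4.5,1.5,.024,0)
look('w11.png')"
```

```text
t 14.7 tray [-41.5   0.8] z 0.0247 yaw -0.0 tilt [ 0.001 -0.    -1.   ] F [ 0.  -1.4  0.7] gap -0.002
-> (-4.5, 1.5, 0.024, 0) shift mm [37.  -0.7  0.7] wz -0.0
t 14.7 tray [-41.5   0.8] z 0.0247 yaw -0.0 tilt [ 0.001 -0.    -1.   ] F [ 0.  -1.4  0.7] gap -0.002
lens px [329. 153.] 3897 tray [21.   0.1]
lens px [327. 254.] 3035 tray [-15.3   0.9]
red [293. 205.] 167 [ 0.6 13.8]
```

Request:
drive_tool --pt "0.004 0 0 0 0 0 -1" --pt "0.004 0 0 0 0 0 -1" --pt "0.004 0 0 0 0 0 -1" --pt "0.004 0 0 0 0 0 -1" --pt "0.004 0 0 0 0 0 -1" --pt "0.004 0 0 0 0 0 -1" --pt "0.004 0 0 0 0 0 -1" --pt "0.004 0 0 0 0 0 -1" --pt "0.004 0 0 0 0 0 -1" --pt "0 0 0 0 0 0 -1"

```text
t: 15.75
tcp_pos: [0.5422, 0.04, 0.0243]
tool_rot: [0.791, 0.611, 0.0, -0.0]
force: [0.6, 0.6, 0.2]
finger_gap: -0.002
gripper_force: 0.0
```

Request:
drive_tool --pt "-0.01 0 0 0 0 0 -1" --pt "-0.02 0 0 0 0 0 -1" --pt "0 0 -0.03 0 0 0 -1" --pt "0 0 -0.04 0 0 0 -1" --pt "-0.03 0 0 0 0 0 -1" --pt "-0.03 0 0 0 0 8 -1" --pt "0 0 0 0 0 8 -1" --pt "0 0 0 0 0 8 -1" --pt "0 0 0 0 0 8 -1" --pt "0 0 0 0 0 0 -1"

```text
t: 16.75
tcp_pos: [0.5189, -0.0485, 0.0942]
tool_rot: [0.929, 0.369, -0.0, -0.0]
force: [-0.0, 0.1, -0.6]
finger_gap: -0.001
gripper_force: 0.0
```

```bash
python3 -c "
from h import *
go(-127,63,.024,-32)
look('w12.png')"
```

```text
t 16.75 tray [-96.8   1.3] z 0.0942 yaw -32.1 tilt [-0.  0. -1.] F [-0.   0.1 -0.6] gap -0.001
-> (-127, 63, 0.024, -32) shift mm [-58.3 -36.2  70.3] wz -0.1
t 16.75 tray [-96.8   1.3] z 0.0942 yaw -32.1 tilt [-0.  0. -1.] F [-0.   0.1 -0.6] gap -0.001
lens px [197.  62.] 2096 tray [21.2  0.9]
lens px [263. 304.] 1207 tray [-101.2   46.9]
red [228. 103.] 497 [-0.1  1.4]
```

Cell 2 is at x = +21 mm. For the last cell at (-101,47), I'll push at -32° toward the centreline.

Request:
drive_tool --pt "-0.0295 -0.018 0 0 0 0 -1" --pt "-0.0295 -0.018 0 0 0 0 -1" --pt "0 0 0.03 0 0 0 -1" --pt "0 0 0.02 0 0 0 -1" --pt "0 0 0 0 0 0 -1" --pt "0 0 0 0 0 0 -1"

```text
t: 17.4
tcp_pos: [0.4517, -0.0621, 0.0443]
tool_rot: [0.929, 0.37, -0.0, -0.0]
force: [0.7, 0.1, -0.1]
finger_gap: 0.001
gripper_force: 0.0
```

```bash
python3 -c "
from h import *
go(-127.5,63.3,.024,-32)
look('w13.png')"
```

```text
t 17.4 tray [-127.    62.9] z 0.0443 yaw -32.0 tilt [-0.001  0.    -1.   ] F [ 0.7  0.1 -0.1] gap 0.001
-> (-127.5, 63.3, 0.024, -32) shift mm [-0.6 -0.  20.3] wz 0.0
t 17.4 tray [-127.    62.9] z 0.0443 yaw -32.0 tilt [-0.001  0.    -1.   ] F [ 0.7  0.1 -0.1] gap 0.001
lens px [327. 228.] 2476 tray [-101.1   46.8]
```

Request:
drive_tool --pt "0 0 0.013 0 0 0 -1" --pt "0 0 0.007 0 0 0 -1" --pt "0 0 0 0 0 0 -1" --pt "0.005 0 0 0 0 0 -1" --pt "0.005 0 0 0 0 0 -1" --pt "0.005 0 0 0 0 0 -1" --pt "0.005 0 0 0 0 0 -1" --pt "0.005 0 0 0 0 0 -1" --pt "0.005 0 0 0 0 0 -1" --pt "0.005 0 0 0 0 0 -1"

```text
t: 18.45
tcp_pos: [0.4775, -0.0376, 0.0243]
tool_rot: [0.929, 0.369, -0.0, -0.0]
force: [-0.3, -0.7, 0.3]
finger_gap: -0.001
gripper_force: 0.2
```

```bash
python3 -c "
from h import *
look('w14.png')"
```

```text
t 18.45 tray [-96.8  44.2] z 0.0243 yaw -32.0 tilt [-0.  0. -1.] F [-0.3 -0.7  0.3] gap -0.001
lens px [327. 255.] 3046 tray [-74.9  30.6]
red [275.  27.] 1123 [-0.1  4.4]
```

Request:
drive_tool --pt "0.005 0 0 0 0 0 -1" --pt "0.005 0 0 0 0 0 -1" --pt "0.005 0 0 0 0 0 -1" --pt "0.005 0 0 0 0 0 -1" --pt "0.005 0 0 0 0 0 -1" --pt "0.005 0 0 0 0 0 -1" --pt "0.005 0 0 0 0 0 -1" --pt "0.005 0 0 0 0 0 -1" --pt "0.005 0 0 0 0 0 -1" --pt "0.005 0 0 0 0 0 -1"

```text
t: 19.5
tcp_pos: [0.5139, -0.0034, 0.0243]
tool_rot: [0.929, 0.369, -0.0, -0.0]
force: [1.0, -0.1, 0.1]
finger_gap: 0.007
gripper_force: 0.1
```

```bash
python3 -c "
from h import *
look('w15.png')"
```

```text
t 19.5 tray [-54.5  17.6] z 0.0243 yaw -32.1 tilt [-0.  0. -1.] F [ 1.  -0.1  0.1] gap 0.007
lens px [195.  34.] 4643 tray [50.8  0.3]
lens px [249. 119.] 4201 tray [21.3  0.8]
lens px [327. 254.] 3047 tray [-32.6   4. ]
red [287. 170.] 981 [-0.1  1.2]
```

Request:
drive_tool --pt "0.004 0 0 0 0 0 -1" --pt "0 0 0 0 0 0 -1" --pt "-0.015 0 0 0 0 0 -1" --pt "-0.01 0 -0.02 0 0 0 -1" --pt "0 0 -0.03 0 0 -8 -1" --pt "0 0 0 0 0 -8 -1" --pt "0 0 0 0 0 -8 -1" --pt "0 0 0 0 0 -8 -1" --pt "0 0 0 0 0 0 -1" --pt "0 0 0 0 0 0 -1"

```text
t: 20.55
tcp_pos: [0.4974, -0.0185, 0.0742]
tool_rot: [0.793, 0.61, -0.0, -0.0]
force: [-0.5, 0.9, -0.1]
finger_gap: -0.001
gripper_force: 0.0
```

```bash
python3 -c "
from h import *
look('w16.png')
go(-62,1.8,.024,0)"
```

```text
t 20.55 tray [-73.3  29.6] z 0.0742 yaw -0.3 tilt [-0.001  0.    -1.   ] F [-0.5  0.9 -0.1] gap -0.001
lens px [392.  70.] 2518 tray [21.2  0.9]
lens px [385. 184.] 1972 tray [-28.8   1.7]
red [386. 121.] 551 [-0.1  0.9]
t 20.6 tray [-73.1  29.5] z 0.0742 yaw -0.2 tilt [-0.001  0.    -1.   ] F [ 1.1 -0.   0.6] gap 0.004
-> (-62, 1.8, 0.024, 0) shift mm [11.3 27.7 50.2] wz -0.2
```

Request:
drive_tool --pt "0.01 0.0277 0 0 0 0 -1" --pt "0 0 0.025 0 0 0 -1" --pt "0 0 0.018 0 0 0 -1" --pt "0 0 0.007 0 0 0 -1" --pt "0 0 0 0 0 0 -1" --pt "0.005 0 0 0 0 0 -1" --pt "0.005 0 0 0 0 0 -1" --pt "0.005 0 0 0 0 0 -1" --pt "0.005 0 0 0 0 0 -1" --pt "0.005 0 0 0 0 0 -1"

```text
t: 21.6
tcp_pos: [0.5343, 0.0093, 0.0247]
tool_rot: [0.791, 0.611, 0.0, 0.0]
force: [0.6, -0.5, 0.4]
finger_gap: 0.002
gripper_force: 0.2
```

```bash
python3 -c "
from h import *
look('w17.png')
go(-2,1.5,.024,0)"
```

```text
t 21.6 tray [-37.1   1. ] z 0.0247 yaw -0.0 tilt [ 0.001 -0.    -1.   ] F [ 0.6 -0.5  0.4] gap 0.002
lens px [330.  70.] 4611 tray [51.3  0.1]
lens px [327. 165.] 3807 tray [21.2  0.9]
lens px [325. 254.] 3048 tray [-10.8   2. ]
t 21.65 tray [-36.5   1.1] z 0.0247 yaw -0.0 tilt [ 0.001  0.    -1.   ] F [ 0.1  1.4 -0.2] gap 0.001
-> (-2, 1.5, 0.024, 0) shift mm [34.5 -0.4  0.7] wz -0.0
```

Request:
drive_tool --pt "0.004 0 0 0 0 0 -1" --pt "0.004 0 0 0 0 0 -1" --pt "0.004 0 0 0 0 0 -1" --pt "0.004 0 0 0 0 0 -1" --pt "0.004 0 0 0 0 0 -1" --pt "0.004 0 0 0 0 0 -1" --pt "0.004 0 0 0 0 0 -1" --pt "0.004 0 0 0 0 0 -1" --pt "0.002 0 0 0 0 0 -1" --pt "0 0 0 0 0 0 -1"

```text
t: 22.65
tcp_pos: [0.5426, 0.0421, 0.0242]
tool_rot: [0.791, 0.611, 0.0, -0.0]
force: [-0.3, 0.8, -0.3]
finger_gap: 0.002
gripper_force: 0.0
```

Request:
drive_tool --pt "-0.01 0 0 0 0 0 -1" --pt "-0.02 0 0 0 0 0 -1" --pt "0 0 -0.03 0 0 0 -1" --pt "0 0 -0.04 0 0 0 -1" --pt "-0.03 0 0 0 0 0 -1" --pt "-0.03 0 0 0 0 0 -1" --pt "0 0 -0.04 0 0 0 -1" --pt "0 0 0 0 0 0 -1" --pt "0 0 0 0 0 0 -1"

```text
t: 23.55
tcp_pos: [0.52, -0.0462, 0.135]
tool_rot: [0.792, 0.611, 0.001, 0.001]
force: [0.6, -0.0, 0.9]
finger_gap: 0.003
gripper_force: 0.0
```

```bash
python3 -c "
from h import *
look('w18.png')
s=snap('side','s2.png')"
```

```text
t 23.55 tray [-94.4   0.9] z 0.135 yaw -0.1 tilt [ 0.002 -0.    -1.   ] F [ 0.6 -0.   0.9] gap 0.003
lens px [324.  41.] 1545 tray [23.2  2. ]
red [324.  86.] 347 [-0.2  1.8]
```

View pics/w18.png

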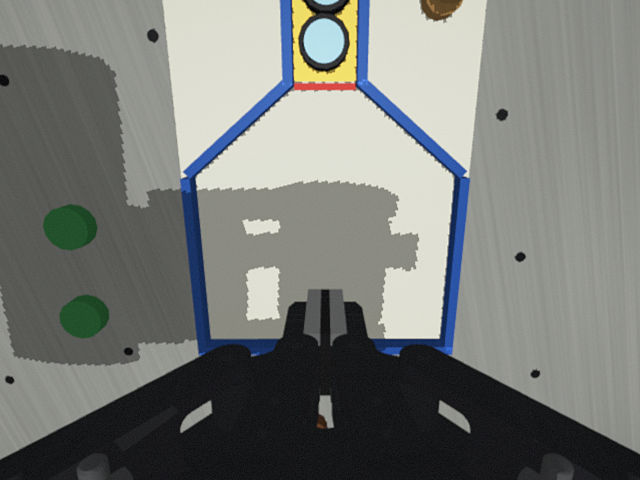

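View pics/s2.png

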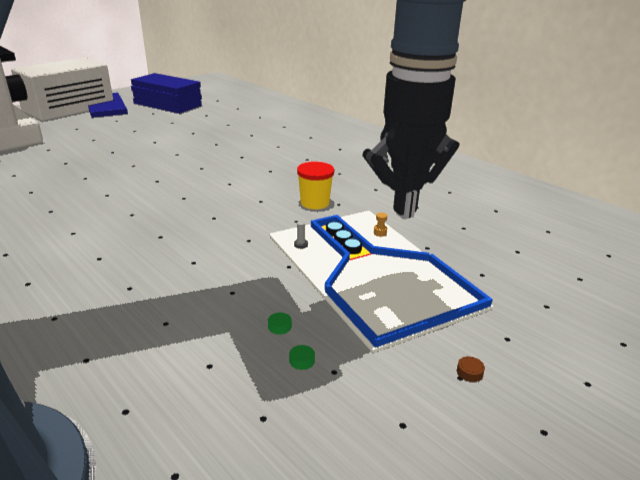

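The wrist view shows the last cell at (324,41), about 8 mm clear of the red line at (324,86). The side view shows all three cells flat in the slot at (335,227), (343,234) and (352,244), with both posts and the pot still standing in place.

```bash
python3 -c "
from station import manip
print(manip.sign_off())"
```

```text
the job is handed in; nothing more can be done
None
```

All three lens cells lie flat in the slot, wholly past the red line (the last one by about 8 mm); posts and pot were not disturbed, and I handed the job in at about 24 s.

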